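# Load a label roll and scan its code

### The arm

A 6-joint arm with a two-finger parallel gripper is mounted at the origin on the work surface. World frame = base frame: x ahead of the robot, y to its left, z up, the work surface at z = 0. Lengths are in mm, angles in rad, forces in N, time in s.
With the tool pointing down it reaches from about 350 to 875 mm from the base axis. Payload 4.2 kg.
Tool frame: the origin (TCP) lies midway between the tips of the shut fingers; the grasp point (between the pads) lies 19 mm behind it (r.grasp_offset is the z of the grasp point in the tool frame, in mm); z points along the fingers, y is the direction in which the jaws open and shut (so a half turn about z gives the same grasp; the last joint's range is limited). The gripper opens to 85 mm and grips with 20 to 120 N. Pads are 22 mm wide; open, the fingers measure 114 mm over their backs; the gripper's body (76 mm by 85 mm) begins 54 mm behind the grasp point. The pads swing forward as they close: fully open they stand 13 mm farther back than shut.
Start: joints at [1.483, 0.385, 0.008, 0, -1.194, -0.259], TCP at [212.398, 587.781, 231.312] pointing down, gripper open.
Joint ranges: [-3.14, 3.14], [-1.21, 2.06], [-1.07, 1.41], [-3.16, 2.05], [-2.99, -0.16], [-3.1, 3.1]. Speed limits (rad/s): [2.79, 2.79, 3.14, 3.14, 3.14, 3.14].

### API

Orientations are given as a rotation vector (axis times angle).
In Python, from station import monitor, snapshot, ticket, r gives the robot as it stands.
- The arm moves only by the shell command python3 -m pendant 'ROWS' [FORCE]. ROWS is JSON, a list of rows, each a list of 3 entries, a list of its own where there are three numbers: the closure, from 0 (fully open) to 1 (shut), then the shift along the tool's x, y, z normalised to -1 to 1, where 1 is 0.15 m, then the turn about the tool's z normalised to -1 to 1, where 1 is 180 degrees. In form: [[hand, [x, y, z], turn], ...]. A call has exactly 5 rows; each row is the pose to reach, as a shift and turn from the pose commanded when the call began, along the tool's axes at that moment, turning the shorter way round; what a row does not reach only later rows make up. A row lasts 1/8 s, in which the tool goes at most 62.5 mm and 10.7 degrees, less where a joint would pass 70% of its speed; a pose out of reach is approached as far as the arm can. A call with a number of a shift or a turn outside -1 to 1 is refused whole. A call with a gripper value outside its range is refused whole. The fingers move at their own pace and stop on an object; FORCE is the grip in N (left out, the last holds). Time passes only in rows, so rows that repeat a pose let the fingers close, or fill a call up. It gives the time, the measured TCP pose, the force and the opening at its end, in the units of the state.
- monitor.sense(): the state, without advancing time (a new reading comes with each control period).
- snapshot(name): name is "scene" or "top" or "wrist"; returns a dict with "color" (480x640x3 uint8, red, green, blue), "vertical_fov" (degrees; the focal length in pixels is half the picture's height over the tangent of half this angle, whatever the lens; pixels are square), "cx", "cy" (the principal point, pixels), "extrinsics" (4x4, takes a point from camera to world coordinates); the wrist camera has in their place "mount" (4x4, takes a point from camera to tool coordinates, whose origin is the TCP and whose axes are the flange's). Camera axes: x right, y up, looking along -z (the intrinsics and any distortion apply to the point x, -y, -z); pixel columns grow to the right and rows downward; lengths in mm; the calibration is good to about 2 mm. A picture is of the moment at which its call begins: read the wrist's pose just before it. There is no depth.
- ticket.sign_off(): hands the job in, once; it reports no verdict.
The state is a dict: "clock": time; "joint_pos": joint angles; "dq": joint speeds; "joint_torque": joint torques, N m; "position": TCP position; "ee_rot": TCP orientation; "force": force on the tool from outside, world axes, zero at the start; "wrist_torque": the same for the moment, N m; "grip_width": finger opening in mm.
Only numpy, scipy, OpenCV 4.12 (cv2) and the standard library are available. Lean on these libraries where they do the work, as an engineer would, in place of code of your own. Each camera call takes 0.05 s, during which the arm holds its last target.

### The job

Fit the white label roll, code side up, on the label printer's upright spindle so that it sits fully down, and let go of it without dropping it. Then draw the orange hand scanner up out of its holder, tip its nose down about 40 degrees with its handle underneath, and aim its window at the middle of the roll's top from about 10 cm away. Finish while still holding the scanner there, raised, still and touching nothing but the gripper; leave the other things on the bench where they are.

Things in the scene. Friction and masses are not known exactly. Their poses are not given: they have to be found in the camera images.
- white_roll: roll of white labels on a blue core, standing upright on the table; outside diameter 56, bore 25 right through, height 50, about 0.11 kg; the top end carries a ring of black radial code bars. Origin: centre of its underside, z up along its axis.
- roll_code (a point): centre of the white roll's top end, on its axis, 50 above its underside: the point to aim the scanner at. Axes as the roll's.
- printer: fixed label printer: grey slab 160 x 110 x 30 high, x from -105 to +55 from its origin, with an upright steel spindle at the origin: diameter 17, 40 tall above the slab (tip at 70 above the table), its last 8 tapered to diameter 8. A raised block, 58 high above the table, lies over x -105 to -65. Origin: on the table under the spindle's axis.
- spindle_foot (a point): foot of the spindle, on its axis, on the slab's upper face, 30 above the table: where the centre of the roll's underside comes when it is fully down.
- holder: fixed scanner holder: black foot plate 110 x 110 x 8 and a grey upright pocket, inside 36 (x) x 34 (y), outside 46 x 44, open at the top, floor 8 and rim 70 above the table. Origin: on the table under the pocket's centre. Printer and holder stand left and right of each other, either way round.
- scanner: pistol-shaped hand scanner, about 0.16 kg, handle standing loosely in the holder's pocket with its foot on the pocket floor; lift it more than 62 straight up to clear. Black handle 30 (x) x 28 (y), z 0 to 95; orange box-shaped head 34 wide (y), x -35 to +65, z 95 to 135. Origin: centre of the handle's foot; z up along the handle, x forward out of the window. At the start the window looks roughly towards the robot, within about 25 degrees.
- scanner_head (a point): centre of the scanner's head between its flat sides, 10 ahead of the handle's axis, 115 above the handle's foot; a place to grip, the fingers closing along the scanner's y (34 wide). Axes as the scanner's.
- scanner_window (a point): middle of the dark window at the head's front end, 65 ahead of the handle's axis, 115 above the handle's foot. x points out of the window along the line of sight; axes as the scanner's.
- yellow_roll: bystander: roll of yellow labels on a brown core, no code, same size as the white one. Origin: centre of its underside.
- padlock: bystander: brass padlock lying flat, 45 x 70 x 22 high. Origin: underside of its brass body.
- calculator: bystander: black desk calculator, 140 x 90 x 20 high. Origin: centre of its underside.
- mug: bystander: blue mug, 80 across, 90 high. Origin: centre of its underside.
- torch: bystander: dark metal torch lying down, 160 long, 42 across. Origin: under its middle.
- key_tray: bystander: blue three-part tray of key blanks, 90 x 180 x 35 high. Origin: centre of its underside.

How it is judged:
By the outcome, as a careful person would: the job done as asked, in the order asked, and still so for the second after the job is handed in, while the arm keeps its last pose, push and grip.
It also fails if it takes over 54 s, if anything falls off the work surface, if the arm or the gripper's body presses on something with over 40 N, if the wrist force passes 120 N, or if a joint passes its speed limit or range.

## Working session

There is one attempt and no reset: what is moved stays moved. The work goes in short steps, Python scripts to look and compute and a shell command to move; the robot and the scene stay as the last step left them, time stands still between calls to the robot, and variables do not carry over. Pictures are saved under pics/ and viewed, and the job is handed in when it is done.

```bash
ls; mkdir -p pics
python3 - <<'E'
from station import monitor, snapshot, ticket, r
import cv2,numpy as np
np.set_printoptions(precision=3,suppress=True)
print(r, [a for a in dir(r) if not a.startswith('_')], r.grasp_offset)
print(monitor.sense())
for n in ["scene","top","wrist"]:
    s=snapshot(n)
    print(n,{k:v for k,v in s.items() if k!="color"})
    cv2.imwrite(f"pics/{n}0.png",s["color"][:,:,::-1])
E
```

```text
pics
<Robot object at 0x7fe485a07a10> ['MotionError', 'grasp_offset'] -18.700000000000003
{'clock': 0.0, 'joint_pos': array([ 1.483,  0.386,  0.007, -0.001, -1.194, -0.259]), 'dq': array([-0.001,  0.   ,  0.001,  0.   , -0.002, -0.   ]), 'joint_torque': array([  0.   , -39.229,  18.84 ,   4.186,  -0.005,   0.   ]), 'position': array([212.193, 587.235, 230.216]), 'ee_rot': array([ 3.092, -0.542, -0.   ]), 'force': array([-0.251, -0.319, -0.066]), 'wrist_torque': array([-0.037, -0.011, -0.021]), 'grip_width': 85.58113630855516}
scene {'vertical_fov': 45.032001485354826, 'cx': 334.95806989295954, 'cy': 242.18443853724256, 'extrinsics': array([[  -0.325,   -0.78 ,    0.535, 1196.678],
       [   0.946,   -0.261,    0.194,  219.74 ],
       [  -0.012,    0.568,    0.823, 1035.727],
       [   0.   ,    0.   ,    0.   ,    1.   ]])}
top {'vertical_fov': 46.70608693686289, 'cx': 321.5882021783599, 'cy': 241.44407406956847, 'extrinsics': array([[  -0.03 ,    0.983,   -0.179,  367.859],
       [  -0.999,   -0.032,   -0.01 ,    8.055],
       [  -0.015,    0.179,    0.984, 1273.317],
       [   0.   ,    0.   ,    0.   ,    1.   ]])}
wrist {'vertical_fov': 68.2858908769664, 'cx': 315.91423611506866, 'cy': 244.81341796380931, 'mount': array([[   0.   ,    0.963,    0.27 ,   68.32 ],
       [   1.   ,   -0.   ,   -0.   ,   -1.034],
       [  -0.   ,    0.27 ,   -0.963, -141.497],
       [   0.   ,    0.   ,    0.   ,    1.   ]])}
```

View pics/scene0.png

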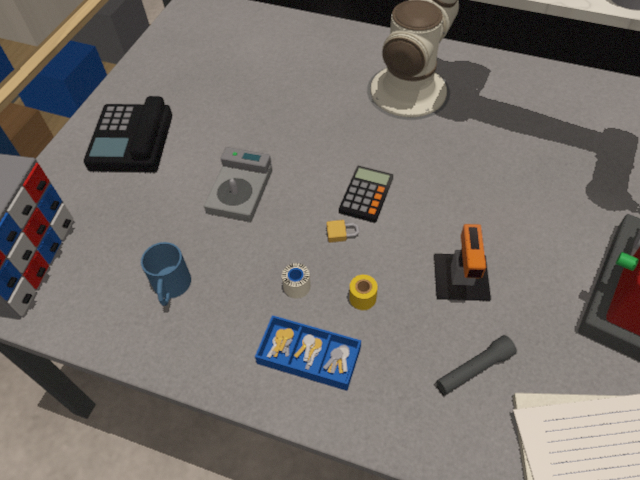

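View pics/top0.png

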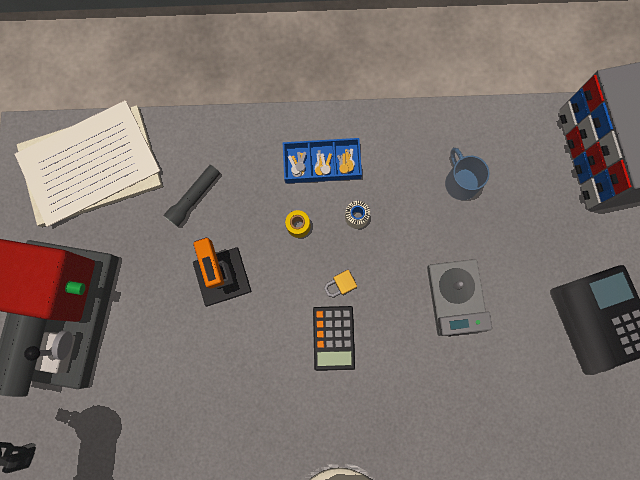

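View pics/wrist0.png

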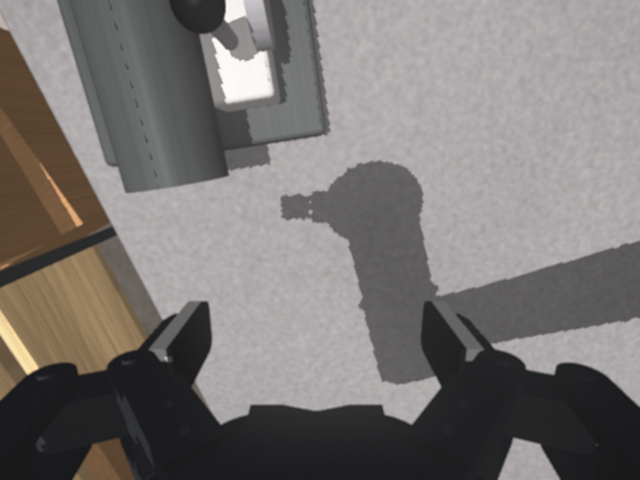

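```bash
cat > h.py <<'E'
import numpy as np, cv2
from scipy.spatial.transform import Rotation as Rn
np.set_printoptions(precision=2,suppress=True)
def cam(s,st=None):
    E=s.get("extrinsics")
    if E is None:
        T=np.eye(4);T[:3,:3]=Rn.from_rotvec(st["ee_rot"]).as_matrix();T[:3,3]=st["position"];E=T@s["mount"]
    f=240/np.tan(np.radians(s["vertical_fov"]/2)); return f,s["cx"],s["cy"],np.array(E)
def ray(c,u,v):
    f,cx,cy,E=c; d=E[:3,:3]@np.array([(u-cx)/f,-(v-cy)/f,-1]); return E[:3,3],d/np.linalg.norm(d)
def plane(c,u,v,z):
    o,d=ray(c,u,v); return o+d*(z-o[2])/d[2]
def tri(c1,p1,c2,p2):
    o1,d1=ray(c1,*p1);o2,d2=ray(c2,*p2)
    t=np.linalg.lstsq(np.c_[d1,-d2],o2-o1,rcond=None)[0]
    a=o1+d1*t[0];b=o2+d2*t[1]; return (a+b)/2,np.linalg.norm(a-b)
def proj(c,P):
    f,cx,cy,E=c; q=E[:3,:3].T@(np.array(P)-E[:3,3]); return np.array([cx+f*q[0]/-q[2],cy-f*q[1]/-q[2]])
E
python3 - <<'E'
import cv2,numpy as np
a=cv2.imread('pics/top0.png');b=cv2.imread('pics/scene0.png')
def crop(i,x,y,w,h,k): return cv2.resize(i[y:y+h,x:x+w],(w*k,h*k),interpolation=cv2.INTER_CUBIC)
cv2.imwrite('pics/c1.png',np.vstack([np.hstack([crop(a,415,245,90,100,4),crop(a,180,225,90,100,4)])]))
cv2.imwrite('pics/c2.png',np.hstack([crop(b,200,140,90,90,4),crop(b,425,215,80,90,4)]))
cv2.imwrite('pics/c3.png',np.hstack([crop(a,270,190,110,60,3),crop(b,260,250,130,60,3)]))
E
```

```text
(no output)
```

View pics/c1.png

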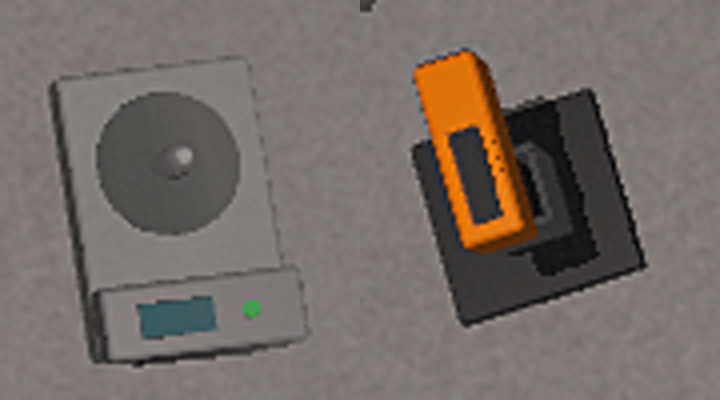

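View pics/c2.png

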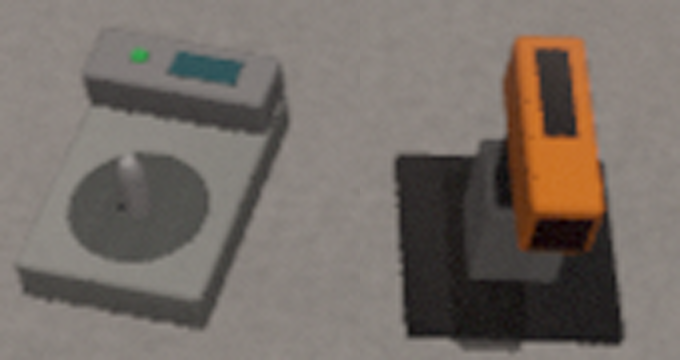

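View pics/c3.png

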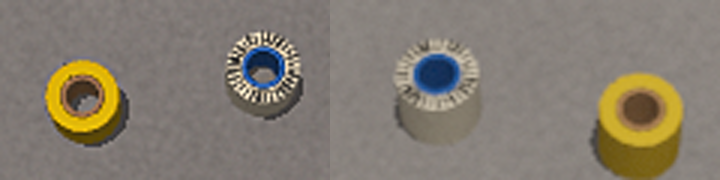

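Run:
```python
from station import snapshot
from h import *
T=snapshot("top");S=snapshot("scene");cT=cam(T);cS=cam(S)
def T4(x,y): return (415+x/4-.4,245+y/4-.4) if x<360 else (180+(x-360)/4-.4,225+y/4-.4)
def S4(x,y): return (200+x/4-.4,140+y/4-.4) if x<360 else (425+(x-360)/4-.4,215+y/4-.4)
# plate corners top z=8
P=[plane(cT,*T4(*q),8) for q in [(414,148),(592,90),(645,266),(465,325)]]
print("plate",np.array(P),np.mean(P,0))
P=[plane(cS,*S4(*q),8) for q in [(397,156),(605,160),(622,340),(408,336)]]
print("plateS",np.array(P),np.mean(P,0))
# head top corners at 135: top view
for n,q in dict(fl=(415,70),fr=(468,50),nr=(525,232),nl=(465,248)).items(): print(n,plane(cT,*T4(*q),135))
for n,q in dict(a=(517,40),b=(580,38),c=(604,214),d=(530,214)).items(): print('S',n,plane(cS,*S4(*q),135))
# spindle tip
print("tip",tri(cT,T4(184,155),cS,S4(128,156)))
# disc centre on slab z=30
print("disc",plane(cT,*T4(168,163),30),plane(cS,*S4(139,207),30),tri(cT,T4(168,163),cS,S4(139,207)))
# slab corners
for n,q in dict(a=(52,82),b=(246,58)).items(): print(n,plane(cT,*T4(*q),30))
for n,q in dict(a=(20,268),b=(205,300)).items(): print(n,plane(cS,*S4(*q),30))
# green led, block top 58
print("led",tri(cT,T4(252,309),cS,S4(140,56)))
def T3(x,y): return (270+x/3-.33,190+y/3-.33)
def S3(x,y): return (260+(x-330)/3-.33,250+y/3-.33)
for n,p,q in [("white",(262,68),(437,74)),("yellow",(83,97),(641,109))]: print(n,tri(cT,T3(*p),cS,S3(*q)),plane(cT,*T3(*p),50),plane(cS,*S3(*q),50))
```

```text
plate [[560.97 318.11   8.  ]
 [591.6  215.16   8.  ]
 [488.74 185.14   8.  ]
 [458.38 287.83   8.  ]] [524.92 251.56   8.  ]
plateS [[490.21 186.62   8.  ]
 [457.8  291.44   8.  ]
 [562.75 319.56   8.  ]
 [594.74 217.22   8.  ]] [526.38 253.71   8.  ]
fl [582.74 286.95 135.  ]
fr [592.47 259.27 135.  ]
nr [496.04 229.13 135.  ]
nl [488.75 260.05 135.  ]
S a [493.83 229.77 135.  ]
S b [483.08 258.21 135.  ]
S c [578.59 287.61 135.  ]
S d [589.3  255.65 135.  ]
tip (array([ 484.74, -276.14,   75.53]), np.float64(1.055491991496247))
disc [ 485.17 -278.25   30.  ] [ 483.49 -277.25   30.  ] (array([ 484.78, -277.16,   31.69]), np.float64(1.4308041816895145))
a [ 532.76 -216.6    30.  ]
b [ 542.9  -326.29   30.  ]
a [ 544.25 -321.59   30.  ]
b [ 532.26 -215.33   30.  ]
led (array([ 402.06, -309.77,   60.01]), np.float64(1.7258548263202065))
white (array([655.07, -61.88,  50.01]), np.float64(0.031765206016430195)) [655.06 -61.87  50.  ] [655.06 -61.9   50.  ]
yellow (array([637.24,  73.93,  49.16]), np.float64(1.2238185000840014)) [637.2   73.29  50.  ] [637.56  74.64  50.  ]
```

```bash
python3 -m pendant '[[0,[0.25,0.18,0],-0.03],[0,[0.55,0.4,0],-0.06],[0,[0.8,0.6,0],-0.09],[0,[1,0.72,0],-0.11],[0,[1,0.72,0],-0.11]]' 40
python3 -c "
from station import monitor
from h import *
s=monitor.sense();print(s['position'],s['joint_pos'],Rn.from_rotvec(s['ee_rot']).as_matrix())"
```

```text
clock: 0.88
position: [317.8, 433.5, 231.6]
ee_rot: [-3.141, 0.007, 0.0]
force: [-0.7, 0.9, -0.6]
grip_width: 85.7
[317.77 433.5  231.61] [ 1.24  0.24 -0.21 -0.   -1.13  0.33] [[ 1. -0. -0.]
 [-0. -1.  0.]
 [-0. -0. -1.]]
```

```bash
python3 -m pendant '[[0,[0.24,0.33,0],0],[0,[0.48,0.66,0],0],[0,[0.73,1,0],0],[0,[0.73,1,0],0],[0,[0.73,1,0],0]]' >/dev/null
python3 -m pendant '[[0,[0.24,0.33,0],0],[0,[0.48,0.66,0],0],[0,[0.73,1,0],0],[0,[0.73,1,0],0],[0,[0.73,1,0],0]]' >/dev/null
python3 -m pendant '[[0,[0.24,0.33,0],0],[0,[0.48,0.66,0],0],[0,[0.73,1,0],0],[0,[0.73,1,0],0],[0,[0.73,1,0],0]]'
python3 - <<'E'
from station import monitor,snapshot
from h import *
s=monitor.sense();print(s['position'],s['joint_pos'])
w=snapshot("wrist");cv2.imwrite("pics/w1.png",w["color"][:,:,::-1]); c=cam(w,s)
print(proj(c,[655,-62,50]))
E
```

```text
clock: 2.75
position: [644.4, -13.2, 231.0]
ee_rot: [-3.141, -0.001, 0.001]
force: [0.2, 0.4, 0.3]
grip_width: 85.5
[644.38 -13.19 231.  ] [ 0.23  0.42  0.06 -0.   -1.21  1.34]
[369.86 211.05]
```

View pics/w1.png

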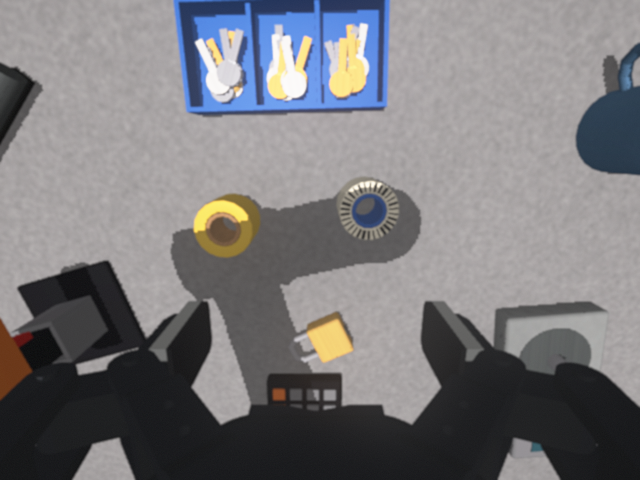

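```bash
python3 -m pendant '[[0,[0.07,0.325,0.2],0],[0,[0.07,0.325,0.5],0],[0,[0.07,0.325,0.8],0],[0,[0.07,0.325,0.9],0],[0,[0.07,0.325,0.9],0]]'
python3 - <<'E'
from station import monitor,snapshot
from h import *
s=monitor.sense();print(s['position'],s['joint_pos'])
w=snapshot("wrist");cv2.imwrite("pics/w2.png",w["color"][:,:,::-1]); c=cam(w,s)
print(proj(c,[655,-62,50]))
E
```

```text
clock: 3.42
position: [655.1, -62.6, 96.5]
ee_rot: [3.141, 0.002, -0.001]
force: [-0.0, -0.3, 1.0]
grip_width: 85.6
[655.13 -62.64  96.53] [ 0.15  0.55 -0.07  0.   -0.95  1.42]
[316.4  272.37]
```

View pics/w2.png

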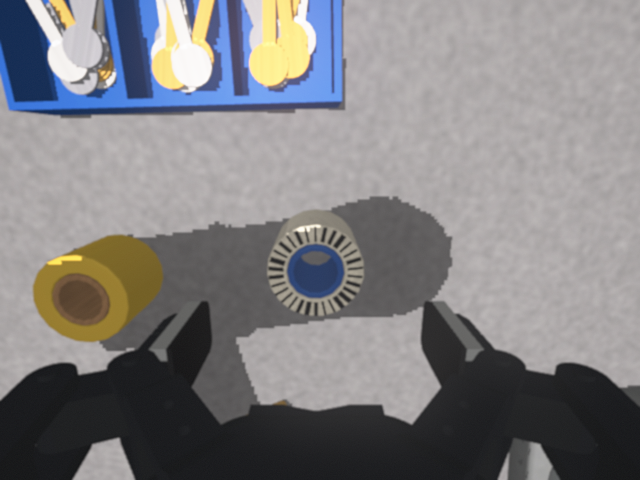

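```bash
python3 -m pendant '[[0,[0,0,0.2],0],[0,[0,0,0.4],0],[0,[0,0,0.54],0],[0,[0,0,0.59],0],[0.2,[0,0,0.59],0]]' 40
python3 -m pendant '[[1,[0,0,0],0],[1,[0,0,0],0],[1,[0,0,0],0],[1,[0,0,0],0],[1,[0,0,0],0]]' 40
```

```text
clock: 4.1
position: [656.2, -63.6, 9.2]
ee_rot: [3.142, -0.001, 0.004]
force: [-0.3, 0.3, 0.8]
grip_width: 70.2
clock: 4.72
position: [656.7, -63.7, 10.0]
ee_rot: [-3.141, 0.001, -0.006]
force: [-0.7, 0.7, 5.5]
grip_width: 56.0
```

```bash
python3 -m pendant '[[1,[0,0,-0.2],0],[1,[0,0,-0.5],0],[1,[0,0,-0.8],0],[1,[0,0,-0.8],0],[1,[0,0,-0.8],0]]' 
python3 -m pendant '[[1,[-0.3,0.35,0],0],[1,[-0.55,0.7,0],0],[1,[-0.75,1,0],0],[1,[-0.75,1,0],0],[1,[-0.75,1,0],0]]'
python3 - <<'E'
from station import monitor,snapshot
from h import *
s=monitor.sense();print(s['position'],s['joint_pos'],s['force'])
for n in ["wrist","top","scene"]:
    w=snapshot(n);cv2.imwrite(f"pics/{n}3.png",w["color"][:,:,::-1]); c=cam(w,s)
    print(n,proj(c,[s['position'][0],s['position'][1],s['position'][2]+40]),proj(c,[484.8,-277,70]))
E
```

```text
clock: 5.35
position: [654.2, -63.9, 127.2]
ee_rot: [-3.141, 0.003, 0.002]
force: [-0.0, 0.6, -1.2]
grip_width: 55.8
clock: 5.98
position: [541.8, -213.9, 126.6]
ee_rot: [-3.141, 0.003, 0.003]
force: [-0.2, -0.1, -0.6]
grip_width: 55.9
[ 541.81 -213.92  126.61] [-0.1   0.41 -0.24 -0.   -0.92  1.67] [-0.15 -0.05 -0.61]
wrist [318.86 363.08] [416.92 350.91]
top [437.69 251.37] [460.17 283.66]
scene [240.54 176.59] [231.39 180.15]
```

View pics/wrist3.png

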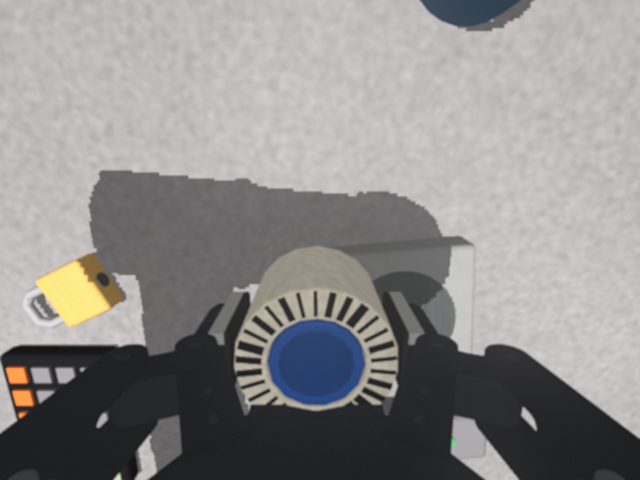

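View pics/scene3.png

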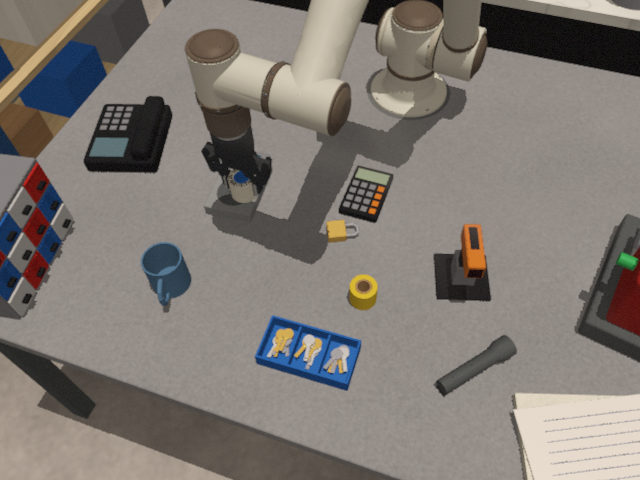

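```bash
python3 -m pendant '[[1,[-0.2,0.2,0],0],[1,[-0.38,0.42,0],0],[1,[-0.38,0.42,0],0],[1,[-0.38,0.42,0.15],0],[1,[-0.38,0.42,0.18],0]]'
python3 - <<'E'
from station import monitor,snapshot
from h import *
s=monitor.sense();print(s['position'],s['joint_pos'],s['force'])
for n in ["wrist","top","scene"]:
    w=snapshot(n);cv2.imwrite(f"pics/{n}4.png",w["color"][:,:,::-1]); c=cam(w,s)
    print(n,proj(c,[s['position'][0],s['position'][1],s['position'][2]+42]),proj(c,[484.8,-277,70]))
    if n!='wrist':
        u,v=proj(c,[484.8,-277,100]).astype(int); x0,y0=max(0,u-50),v-40
        cv2.imwrite(f"pics/{n}4c.png",cv2.resize(w["color"][y0:y0+80,x0:x0+100,::-1],None,fx=5,fy=5,interpolation=cv2.INTER_CUBIC)); print(x0,y0)
E
```

```text
clock: 6.75
position: [485.3, -275.5, 99.4]
ee_rot: [-3.141, -0.0, 0.004]
force: [-0.8, 0.5, -2.0]
grip_width: 56.0
[ 485.35 -275.48   99.43] [-0.23  0.4  -0.33 -0.   -0.84  1.8 ] [-0.79  0.53 -1.99]
wrist [318.84 366.83] [320.72 284.42]
top [467.48 279.76] [460.17 283.66]
413 242
scene [226.52 158.1 ] [231.39 180.15]
179 130
```

View pics/wrist4.png

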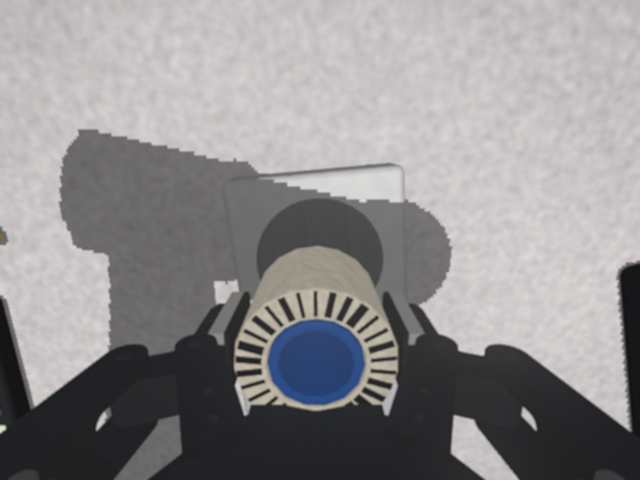

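View pics/scene4c.png

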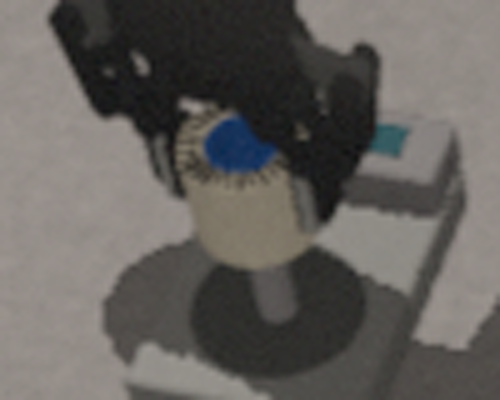

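View pics/top4c.png

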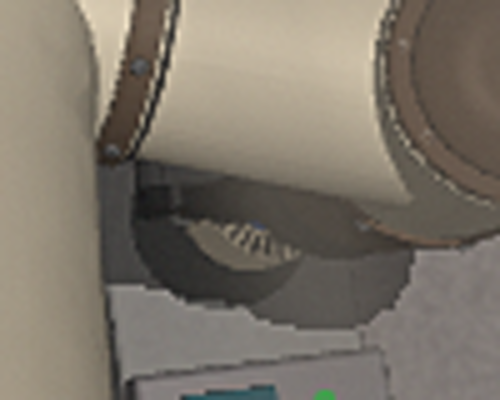

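```bash
python3 -m pendant '[[1,[-0.003,0.013,0],0],[1,[-0.003,0.013,0.07],0],[1,[-0.003,0.013,0.14],0],[1,[-0.003,0.013,0.2],0],[1,[-0.003,0.013,0.26],0]]'
```

```text
clock: 7.52
position: [484.8, -278.7, 60.9]
ee_rot: [-3.141, 0.002, 0.001]
force: [-0.1, 0.6, -0.9]
grip_width: 56.1
```

```bash
python3 -m pendant '[[1,[0,0,0.05],0],[1,[0,0,0.1],0],[1,[0,0,0.13],0],[1,[0,0,0.14],0],[1,[0,0,0.14],0]]'
```

```text
clock: 8.15
position: [485.0, -278.7, 40.9]
ee_rot: [3.141, -0.002, 0.0]
force: [0.1, -0.0, -1.8]
grip_width: 55.6
```

```bash
python3 -m pendant '[[1,[0,0,0.01],0],[1,[0,0,0.015],0],[1,[0,0,0.02],0],[1,[0,0,0.02],0],[1,[0,0,0.02],0]]'
```

```text
clock: 8.78
position: [485.3, -278.9, 40.0]
ee_rot: [3.141, -0.001, 0.002]
force: [-2.1, 3.6, 9.9]
grip_width: 55.8
```

```bash
python3 -m pendant '[[0.5,[0,0,-0.005],0],[0.3,[0,0,-0.005],0],[0.1,[0,0,-0.005],0],[0,[0,0,-0.005],0],[0,[0,0,-0.005],0]]' 
python3 -m pendant '[[0,[0,0,-0.2],0],[0,[0,0,-0.5],0],[0,[0,0,-0.8],0],[0,[0,0,-0.9],0],[0,[0,0,-0.9],0]]'
python3 - <<'E'
from station import monitor,snapshot
from h import *
s=monitor.sense();print(s['position'],s['joint_pos'],s['force'])
w=snapshot("wrist");cv2.imwrite(f"pics/wrist5.png",w["color"][:,:,::-1]); c=cam(w,s)
print(proj(c,[484.8,-277,80]))
E
```

```text
clock: 9.4
position: [484.9, -278.7, 38.4]
ee_rot: [-3.142, 0.002, 0.0]
force: [0.1, 0.1, 0.4]
grip_width: 85.0
clock: 10.02
position: [485.2, -278.6, 174.2]
ee_rot: [3.141, -0.002, 0.003]
force: [0.2, 0.1, 0.0]
grip_width: 85.2
[ 485.19 -278.63  174.19] [-0.23  0.32 -0.24 -0.   -1.01  1.8 ] [0.17 0.1  0.02]
[314.86 249.33]
```

View pics/wrist5.png

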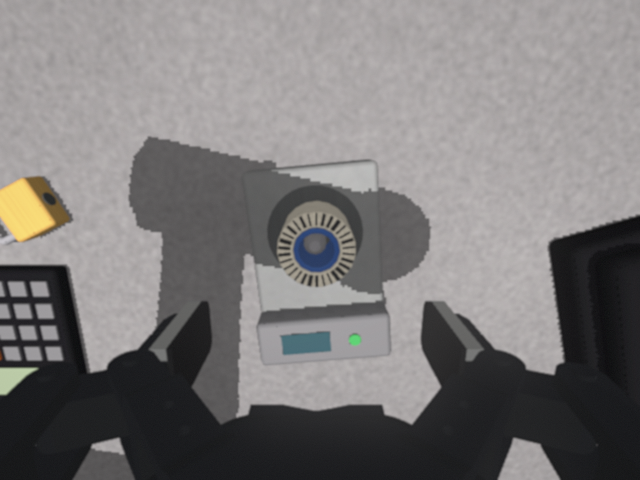

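```bash
python3 -m pendant '[[0,[0,-0.33,-0.2],0],[0,[0,-0.66,-0.4],0],[0,[0,-1,-0.6],0],[0,[0,-1,-0.6],0],[0,[0,-1,-0.6],0]]' >/dev/null
python3 -m pendant '[[0,[0,-0.33,0],0],[0,[0,-0.66,0],0],[0,[0.1,-1,0],0],[0,[0.1,-1,0],0],[0,[0.1,-1,0],0]]' >/dev/null
python3 -m pendant '[[0,[0,-0.33,0],0],[0,[0,-0.66,0],0],[0,[0.16,-1,0],0],[0,[0.16,-1,0],0],[0,[0.16,-1,0],0]]'
python3 - <<'E'
from station import monitor,snapshot
from h import *
s=monitor.sense();print(s['position'],s['joint_pos'],s['force'])
w=snapshot("wrist");cv2.imwrite(f"pics/wrist6.png",w["color"][:,:,::-1])
np.savez("w6.npz",st=[s['position'],s['ee_rot']])
E
```

```text
clock: 11.95
position: [524.3, 169.8, 262.6]
ee_rot: [3.14, -0.005, -0.003]
force: [0.2, 0.2, -0.3]
grip_width: 85.9
[524.33 169.76 262.58] [ 0.61  0.24 -0.12 -0.   -1.21  0.96] [ 0.24  0.16 -0.34]
```

View pics/wrist6.png

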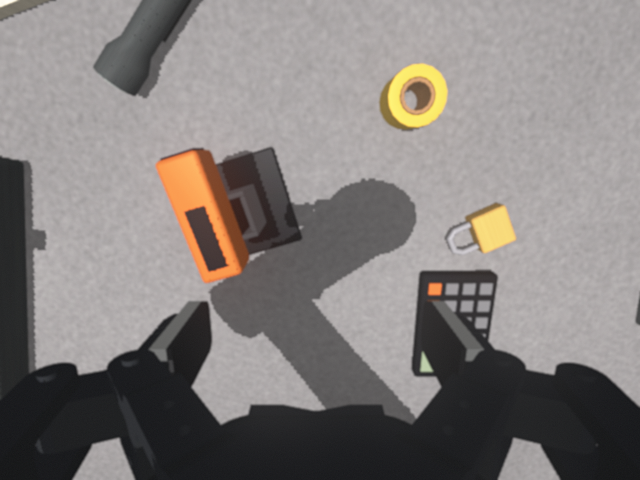

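Run:
```python
from station import snapshot
from h import *
z=np.load("w6.npz")["st"];st=dict(position=z[0],ee_rot=z[1])
W=snapshot("wrist");c={"w":cam(W,st)};T=snapshot("top");S=snapshot("scene");c["t"]=cam(T);c["s"]=cam(S)
ims=dict(w=cv2.imread("pics/wrist6.png"),t=cv2.imread("pics/top0.png"),s=cv2.imread("pics/scene0.png"))
res={}
for n,roi in dict(w=(150,140,110,150),t=(185,230,50,60),s=(455,220,35,65)).items():
    x,y,w,h=roi;im=ims[n][y:y+h,x:x+w];hsv=cv2.cvtColor(im,cv2.COLOR_BGR2HSV)
    o=cv2.inRange(hsv,(5,150,90),(20,255,255))
    cs,hi=cv2.findContours(o,cv2.RETR_CCOMP,cv2.CHAIN_APPROX_NONE)
    hs=[q for q,hh in zip(cs,hi[0]) if hh[3]>=0]
    big=max(hs,key=cv2.contourArea); rc=cv2.minAreaRect(big)
    m=max((q for q,hh in zip(cs,hi[0]) if hh[3]<0),key=cv2.contourArea)
    res[n]=(rc[0][0]+x,rc[0][1]+y)
    b=cv2.boxPoints(rc)+[x,y]
    print(n,res[n],rc,[len(q) for q in hs]); print([plane(c[n],*p,143)[:2] for p in b],plane(c[n],*res[n],143))
for a,b in ["wt","ws","ts"]: print(a,b,tri(c[a],res[a],c[b],res[b]))
x,y=150,140
cv2.imwrite("pics/w6c.png",cv2.resize(ims['w'][140:290,150:310],None,fx=4,fy=4,interpolation=cv2.INTER_CUBIC))
```

```text
w (205.9111099243164, 238.3321990966797) ((55.911109924316406, 98.33219909667969), (66.75550079345703, 21.502338409423828), 67.79651641845703) [155]
[array([545.81, 269.31]), array([551.86, 253.92]), array([503.43, 238.62]), array([496.76, 254.68])] [525.07 254.29 143.  ]
t (208.5917453765869, 268.4724807739258) ((23.591745376586914, 38.47248077392578), (25.38239860534668, 9.86561107635498), 73.3007583618164) [60]
[array([547.96, 270.39]), array([553.25, 250.88]), array([502.36, 235.58]), array([497.14, 254.94])] [525.07 252.92 143.  ]
s (473.6646327972412, 237.48170852661133) ((18.66463279724121, 17.481708526611328), (23.853212356567383, 9.828407287597656), 83.6598129272461) [58]
[array([501.56, 236.95]), array([493.15, 254.04]), array([545.57, 269.16]), array([553.69, 252.53])] [523.87 253.28 143.  ]
w t (array([525.15, 253.4 , 143.73]), np.float64(1.2921598832204761))
w s (array([525.88, 253.28, 145.79]), np.float64(0.25809425524705054))
t s (array([524.86, 252.95, 144.19]), np.float64(0.5799026772698048))
```

View pics/w6c.png

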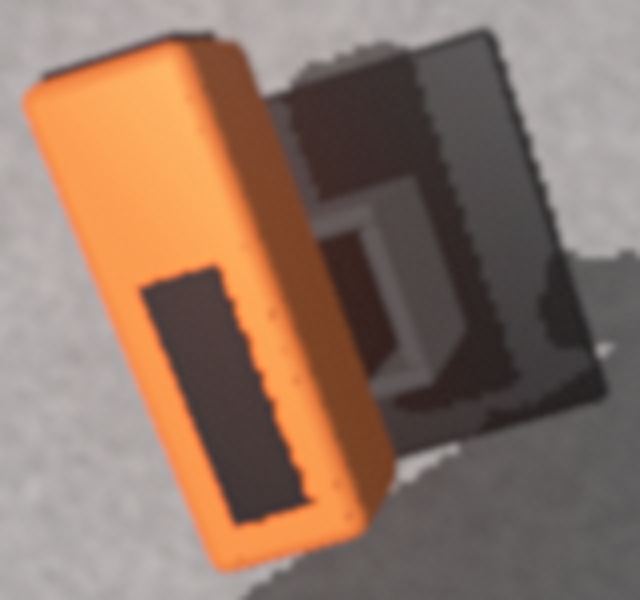

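Run:
```python
from station import snapshot
from h import *
z=np.load("w6.npz")["st"];st=dict(position=z[0],ee_rot=z[1])
c=cam(snapshot("wrist"),st)
P=np.array([plane(c,150+x/4-.4,140+y/4-.4,143)[:2] for x,y in [(25,98),(185,45),(365,528),(222,572)]])
print(P,P.mean(0)); d=np.array([np.cos(np.radians(16.5)),np.sin(np.radians(16.5))])
print("axis from head",P.mean(0)-15*d, (P@d), P@np.array([-d[1],d[0]]))
```

```text
[[580.36 285.46]
 [589.49 255.84]
 [498.08 229.31]
 [488.96 258.08]] [539.22 257.17]
axis from head [524.84 252.91] [637.54 637.88 542.7  542.12] [108.87  77.88  78.41 108.58]
```

```bash
python3 -m pendant '[[0,[0,-0.3,0],-0.04],[0,[0,-0.556,0],-0.092],[0,[0.003,-0.556,0.2],-0.092],[0,[0.003,-0.556,0.5],-0.092],[0,[0.003,-0.556,0.5],-0.092]]'
python3 - <<'E'
from station import monitor,snapshot
from h import *
s=monitor.sense();print(s['position'],s['joint_pos'],s['force'],Rn.from_rotvec(s['ee_rot']).as_matrix()[:,0])
w=snapshot("wrist");cv2.imwrite(f"pics/wrist7.png",w["color"][:,:,::-1])
print(proj(cam(w,s),[525,253.2,143]))
E
```

```text
clock: 12.82
position: [523.1, 252.9, 185.5]
ee_rot: [3.106, 0.449, -0.011]
force: [-0.2, 0.1, 0.7]
grip_width: 85.4
[523.08 252.86 185.46] [ 0.73  0.35 -0.16 -0.   -1.06  1.13] [-0.16  0.09  0.69] [ 0.96  0.28 -0.01]
[317.57 271.34]
```

View pics/wrist7.png

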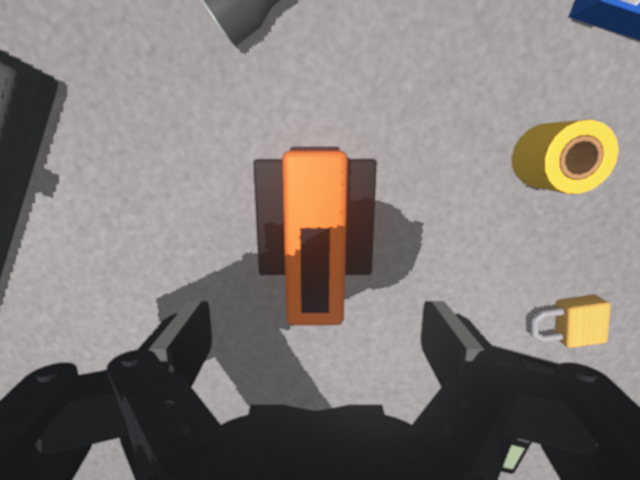

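```bash
python3 -m pendant '[[0,[0.01,0,0.2],0],[0,[0.01,0,0.4],0],[0,[0.01,0,0.54],0],[0,[0.01,0,0.57],0],[0.3,[0.01,0,0.57],0]]' 40
python3 -m pendant '[[1,[0,0,0],0],[1,[0,0,0],0],[1,[0,0,0],0],[1,[0,0,0],0],[1,[0,0,0],0]]' 40
```

```text
clock: 13.5
position: [527.7, 255.7, 104.9]
ee_rot: [-3.108, -0.451, -0.005]
force: [0.3, 0.1, 0.9]
grip_width: 69.8
clock: 14.12
position: [527.2, 255.4, 104.3]
ee_rot: [-3.108, -0.451, -0.003]
force: [-0.3, -0.7, 6.1]
grip_width: 33.8
```

```bash
python3 -m pendant '[[1,[0,0,-0.1],0],[1,[0,0,-0.2],0],[1,[0,0,-0.3],0],[1,[0,0,-0.347],0],[1,[0,0,-0.347],0]]' 40
python3 - <<'E'
from station import monitor,snapshot
from h import *
s=monitor.sense();print(s['position'],s['joint_pos'],s['force'],Rn.from_rotvec(s['ee_rot']).as_matrix()[:,0])
w=snapshot("wrist");cv2.imwrite(f"pics/wrist8.png",w["color"][:,:,::-1])
w=snapshot("scene");cv2.imwrite(f"pics/scene8.png",w["color"][:,:,::-1])
w=w["color"][190:310,400:520,::-1];cv2.imwrite(f"pics/scene8c.png",cv2.resize(w,None,fx=5,fy=5,interpolation=cv2.INTER_CUBIC))
E
```

```text
clock: 14.75
position: [526.7, 255.3, 155.8]
ee_rot: [-3.108, -0.45, -0.002]
force: [-0.9, -0.3, -1.7]
grip_width: 33.3
[526.66 255.29 155.85] [ 0.73  0.38 -0.2  -0.   -0.99  1.13] [-0.87 -0.28 -1.74] [0.96 0.28 0.  ]
```

View pics/wrist8.png

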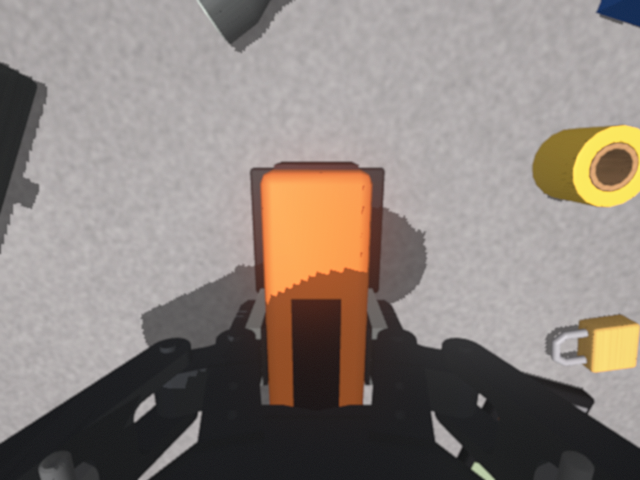

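View pics/scene8c.png

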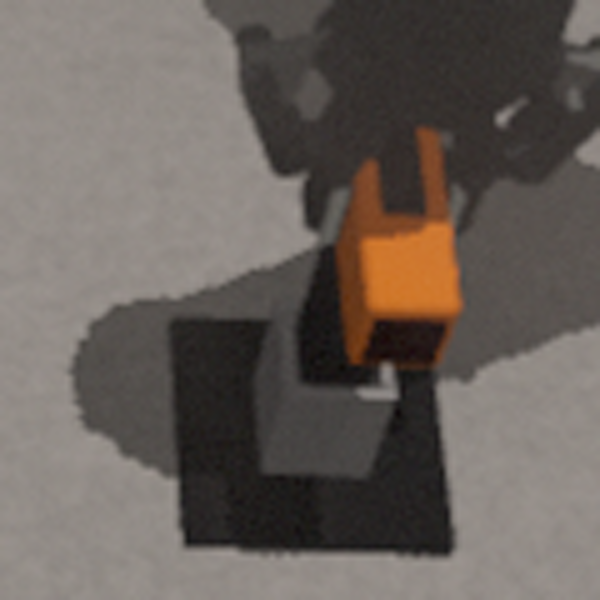

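Run:
```python
from station import monitor,snapshot
from h import *
s=monitor.sense(); w=snapshot("wrist"); c=cam(w,s); R=Rn.from_rotvec(s['ee_rot']).as_matrix()
for v in (163,170,299): print(v,[(zz,(R.T@(plane(c,316,v,zz)-s['position']))) for zz in (191,195)])
```

```text
163 [(191, array([ 64.14,  -0.88, -36.38])), (195, array([ 64.33,  -0.88, -40.38]))]
170 [(191, array([ 62.15,  -0.88, -36.37])), (195, array([ 62.41,  -0.88, -40.38]))]
299 [(191, array([ 21.37,  -0.86, -36.33])), (195, array([ 23.18,  -0.87, -40.34]))]
```

```bash
python3 -m pendant '[[1,[0.04,0,0],0],[1,[0.08,0,0],0],[1,[0.11,0,0],0],[1,[0.14,0,0],0],[1,[0.16,0,0],0]]' 40
python3 - <<'E'
from station import monitor,snapshot
from h import *
s=monitor.sense();print(s['position'],s['force'],s['wrist_torque'])
w=snapshot("wrist");a=w["color"]
w=snapshot("scene");w=w["color"][190:310,400:520]
cv2.imwrite(f"pics/m9.png",np.hstack([a[100:460,160:480],cv2.resize(w,(360,360),interpolation=cv2.INTER_CUBIC)])[:,:,::-1])
E
```

```text
clock: 15.52
position: [549.0, 261.4, 154.2]
ee_rot: [3.108, 0.45, -0.004]
force: [-5.1, -3.3, -2.3]
grip_width: 34.1
[549.03 261.35 154.22] [-5.11 -3.27 -2.31] [-0.92  1.57  0.  ]
```

View pics/m9.png

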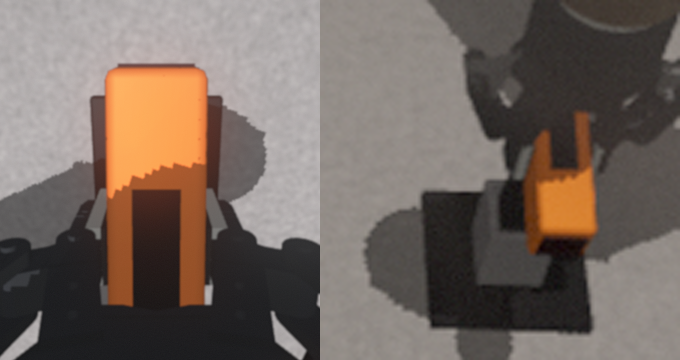

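```bash
python3 -m pendant '[[1,[0.04,0,0],0],[1,[0.08,0,0.005],0],[1,[0.13,0,0.02],0],[1,[0.17,0,0.035],0],[1,[0.21,0,0.055],0]]' 40
python3 - <<'E'
from station import monitor,snapshot
from h import *
s=monitor.sense();print(s['position'],s['force'],s['wrist_torque'])
w=snapshot("wrist");a=w["color"]
w=snapshot("scene");w=w["color"][190:310,400:520]
cv2.imwrite(f"pics/m10.png",np.hstack([a[100:460,160:480],cv2.resize(w,(360,360),interpolation=cv2.INTER_CUBIC)])[:,:,::-1])
E
```

```text
clock: 16.25
position: [581.2, 271.5, 147.9]
ee_rot: [-3.108, -0.451, -0.005]
force: [-2.4, -0.9, 3.7]
grip_width: 33.5
[581.2  271.51 147.88] [-2.44 -0.86  3.75] [-0.53  1.18  0.05]
```

View pics/m10.png

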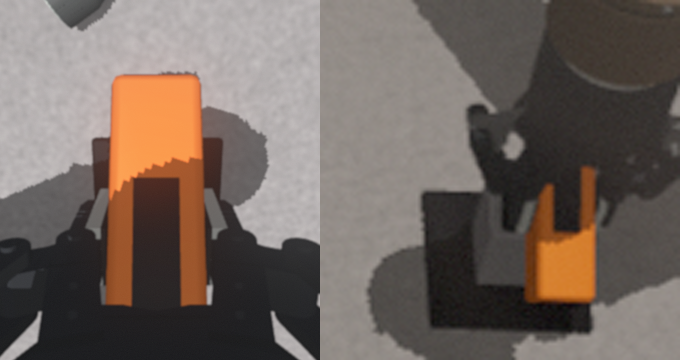

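```bash
cat >> h.py <<'E'
def tiltpred(w,th,gx=1.5,gz=-19.5):
    # returns v and width for the front top edge in wrist view given tilt
    f,cx,cy=240/np.tan(np.radians(w["vertical_fov"]/2)),w["cx"],w["cy"]; M=np.array(w["mount"])
    out=[]
    for (sx,sz) in ((65,20),(31,20),(65,0)):   # front top edge; plate front edge ; window mid
        x=sx-gx; X=x*np.cos(th)+sz*np.sin(th); U=-x*np.sin(th)+sz*np.cos(th)
        q=M[:3,:3].T@(np.array([X,0,gz-U])-M[:3,3]); out+= [round(cy-f*q[1]/-q[2],1),round(f*31/-q[2],1)]
    return out
E
python3 - <<'E'
from station import snapshot
from h import *
w=snapshot("wrist")
for d in range(0,60,5): print(d,tiltpred(w,np.radians(d)))
E
```

```text
0 [np.float64(165.8), np.float64(110.1), np.float64(278.9), np.float64(100.8), np.float64(162.6), np.float64(92.2)]
5 [np.float64(159.6), np.float64(104.8), np.float64(271.0), np.float64(98.9), np.float64(162.6), np.float64(88.2)]
10 [np.float64(155.6), np.float64(99.8), np.float64(263.9), np.float64(96.9), np.float64(163.9), np.float64(84.5)]
15 [np.float64(153.5), np.float64(95.1), np.float64(257.8), np.float64(94.8), np.float64(166.4), np.float64(81.1)]
20 [np.float64(153.1), np.float64(90.7), np.float64(252.5), np.float64(92.7), np.float64(169.9), np.float64(77.9)]
25 [np.float64(154.3), np.float64(86.6), np.float64(248.2), np.float64(90.6), np.float64(174.3), np.float64(74.9)]
30 [np.float64(156.7), np.float64(82.8), np.float64(244.7), np.float64(88.5), np.float64(179.5), np.float64(72.3)]
35 [np.float64(160.2), np.float64(79.4), np.float64(242.1), np.float64(86.4), np.float64(185.3), np.float64(69.8)]
40 [np.float64(164.7), np.float64(76.2), np.float64(240.4), np.float64(84.4), np.float64(191.7), np.float64(67.6)]
45 [np.float64(170.0), np.float64(73.3), np.float64(239.5), np.float64(82.4), np.float64(198.6), np.float64(65.6)]
50 [np.float64(176.0), np.float64(70.6), np.float64(239.3), np.float64(80.5), np.float64(205.8), np.float64(63.8)]
55 [np.float64(182.6), np.float64(68.2), np.float64(239.8), np.float64(78.7), np.float64(213.5), np.float64(62.2)]
```

Run:
```python
from station import monitor,snapshot
from h import *
s=monitor.sense()
w=snapshot("wrist")["color"];sc=snapshot("scene")["color"]
cv2.imwrite("pics/a11.png",cv2.resize(w[160:420,250:390],None,fx=2.2,fy=2.2,interpolation=cv2.INTER_CUBIC)[:,:,::-1])
cv2.imwrite("pics/b11.png",cv2.resize(sc[230:310,430:510],None,fx=7,fy=7,interpolation=cv2.INTER_CUBIC)[:,:,::-1])
```

```text
(no output)
```

View pics/a11.png

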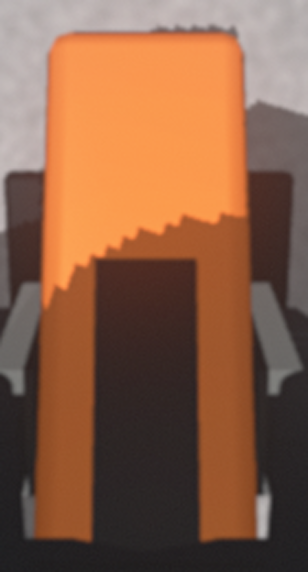

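View pics/b11.png

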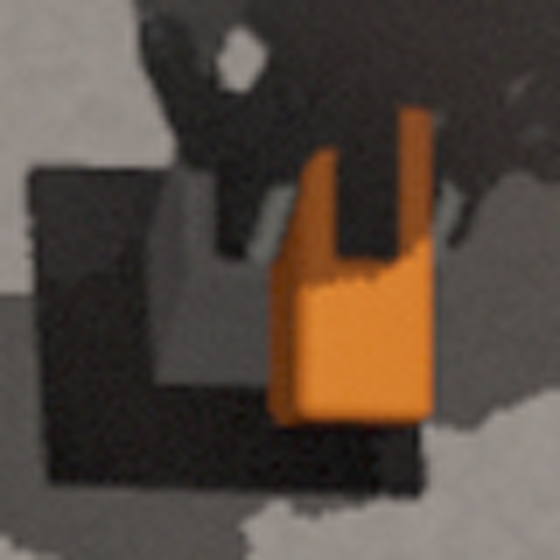

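```bash
cat >> h.py <<'E'
def tilt2(w,sc,st,F,P):
    cw=cam(w,st);cs=cam(sc);R=Rn.from_rotvec(st['ee_rot']).as_matrix()
    o=[]
    for a,b in (F,P):
        p,g=tri(cw,a,cs,b); o.append(R.T@(p-st['position'])); print("world",p,"gap",g,"tool",o[-1])
    d=o[0]-o[1]; th=np.degrees(np.arctan2(d[2],d[0])); print("tilt",th,"len",np.linalg.norm(d)); return o,th
E
python3 - <<'E'
from station import monitor,snapshot
from h import *
s=monitor.sense();w=snapshot("wrist");sc=snapshot("scene")
tilt2(w,sc,s,((316.2,176.2),(481.8,289.1)),((315.7,277.5),(482.4,266.5)))
# reference at level state (wrist8/scene8c): 
st=dict(position=np.array([526.66,255.29,155.85]),ee_rot=s['ee_rot'])
tilt2(w,sc,st,((316,167.5),(400+411/5-.4,190+308/5-.4)),((316,299),(400+402/5-.4,190+217/5-.4)))
E
```

```text
world [635.92 288.37 152.71] gap 0.7367495532551503 tool [57.67 -0.43 -5.44]
world [604.3  279.17 174.2 ] gap 1.0039099757525567 tool [ 24.81  -0.61 -27.03]
tilt 33.310817577986164 len 39.3229117483642
world [586.44 272.22 193.32] gap 3.414603494581308 tool [ 62.25   0.7  -37.27]
world [544.31 260.94 187.26] gap 1.206028274842486 tool [ 18.63  -0.44 -31.35]
tilt -7.729765278150578 len 44.03017192817761
```

```bash
python3 -m pendant '[[1,[0.04,0,0.02],0],[1,[0.08,0,0.04],0],[1,[0.12,0,0.065],0],[1,[0.16,0,0.085],0],[1,[0.19,0,0.1],0]]' 40
python3 - <<'E'
from station import monitor,snapshot
from h import *
s=monitor.sense();print(s['position'],s['force'],s['wrist_torque'])
w=snapshot("wrist")["color"];sc=snapshot("scene")["color"]
a=cv2.resize(w[140:420,240:400],None,fx=2,fy=2,interpolation=cv2.INTER_CUBIC)
b=cv2.resize(sc[230:310,430:500],(490,560),interpolation=cv2.INTER_CUBIC)
cv2.imwrite("pics/m12.png",np.hstack([a,b[:,:480]])[:,:,::-1])
E
```

```text
clock: 17.23
position: [606.5, 278.7, 130.7]
ee_rot: [3.109, 0.45, -0.004]
force: [-4.8, -0.2, -0.1]
grip_width: 33.6
[606.48 278.69 130.72] [-4.84 -0.21 -0.09] [-0.14  1.72 -0.08]
```

View pics/m12.png

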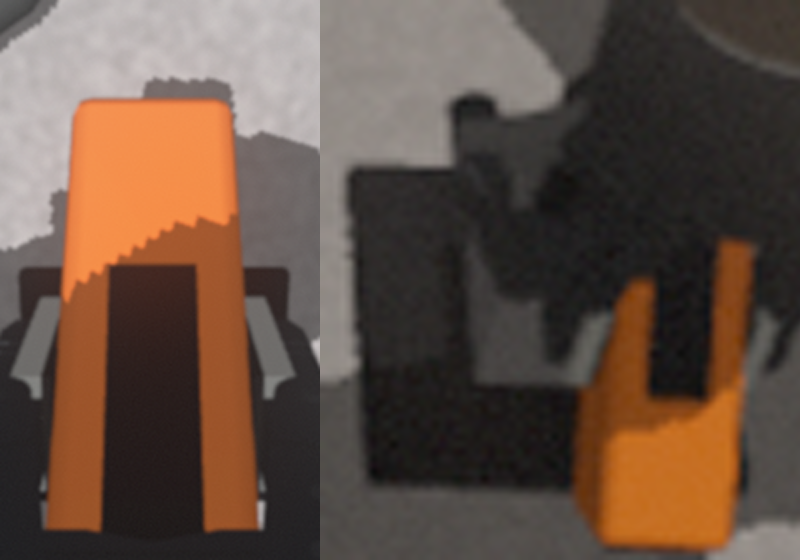

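```bash
python3 -m pendant '[[1,[0,0,-0.1],0],[1,[0,0,-0.3],0],[1,[0,0,-0.5],0],[1,[0,0,-0.6],0],[1,[0,0,-0.6],0]]' 50
python3 - <<'E'
from station import monitor,snapshot
from h import *
s=monitor.sense();print(s['position'],s['force'],s['wrist_torque'],s['joint_pos'])
w=snapshot("wrist")["color"];sc=snapshot("scene")["color"];t=snapshot("top")["color"]
cv2.imwrite("pics/w13.png",w[:,:,::-1]);cv2.imwrite("pics/s13.png",sc[:,:,::-1]);cv2.imwrite("pics/t13.png",t[:,:,::-1])
a=cv2.resize(w[140:420,240:400],None,fx=2,fy=2,interpolation=cv2.INTER_CUBIC)
b=cv2.resize(sc[200:300,410:520],None,fx=5,fy=5,interpolation=cv2.INTER_CUBIC)[:560]
b=np.vstack([b,np.zeros((60,550,3),np.uint8)])
cv2.imwrite("pics/m13.png",np.hstack([a,b[:,:480]])[:,:,::-1])
E
```

```text
clock: 17.95
position: [607.9, 279.4, 223.7]
ee_rot: [-3.107, -0.45, -0.006]
force: [-0.7, -0.3, -1.8]
grip_width: 33.5
[607.86 279.38 223.72] [-0.71 -0.3  -1.77] [ 0.02 -0.03  0.  ] [ 0.67  0.46  0.11  0.   -1.22  1.19]
```

View pics/m13.png

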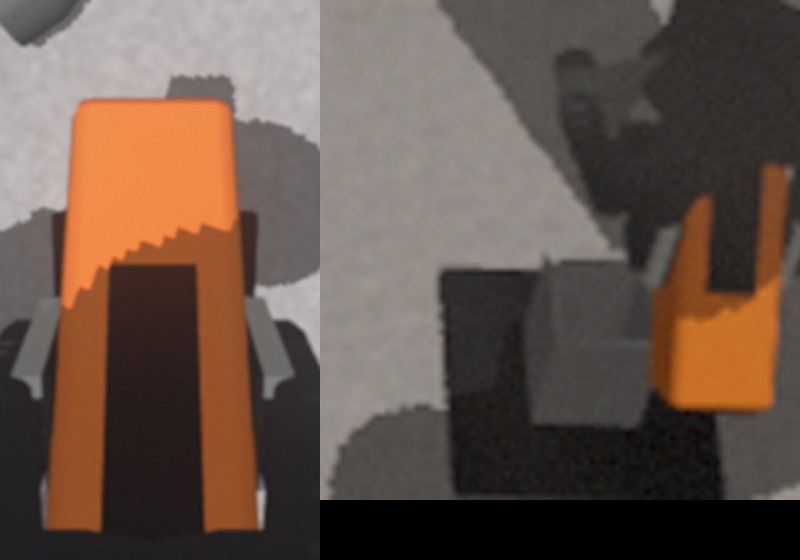

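View pics/s13.png

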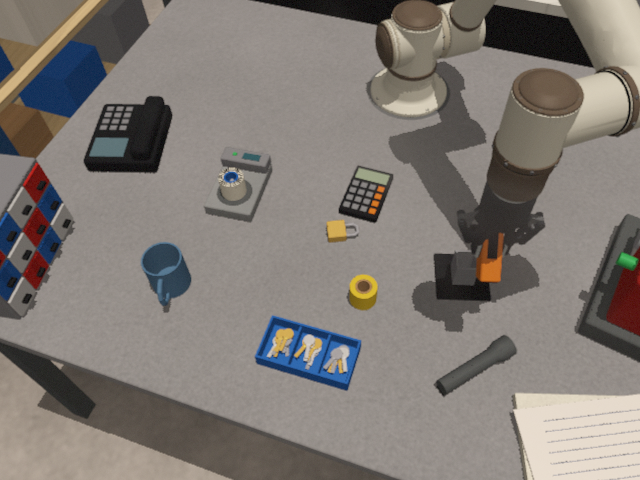

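```bash
python3 -m pendant '[[1,[-0.1,0.17,0],0],[1,[-0.28,0.42,0],0],[1,[-0.45,0.7,0],0],[1,[-0.56,0.9,0],0],[1,[-0.62,1,0],0]]' 50
python3 -m pendant '[[1,[-0.1,0.17,0],0],[1,[-0.28,0.42,0],0],[1,[-0.45,0.7,0],0],[1,[-0.56,0.9,0],0],[1,[-0.62,1,0],0]]' 50
python3 -m pendant '[[1,[-0.1,0.1,0],0.05],[1,[-0.2,0.2,0],0.1],[1,[-0.3,0.3,0],0.15],[1,[-0.36,0.4,0],0.2],[1,[-0.36,0.4,0],0.25]]' 50
python3 -m pendant '[[1,[0,0,0],0.05],[1,[0,0,0],0.1],[1,[0,0,0],0.16],[1,[0,0,0],0.22],[1,[0,0,0],0.25]]' 50
python3 - <<'E'
from station import monitor,snapshot
from h import *
s=monitor.sense();print(s['position'],s['force'],s['wrist_torque'],s['joint_pos'],Rn.from_rotvec(s['ee_rot']).as_matrix()[:,0])
E
```

```text
clock: 18.73
position: [559.6, 107.1, 220.9]
ee_rot: [3.109, 0.448, -0.003]
force: [0.3, -0.6, -1.5]
grip_width: 33.7
clock: 19.35
position: [513.5, -62.6, 221.3]
ee_rot: [-3.109, -0.449, 0.001]
force: [0.8, 0.1, -1.6]
grip_width: 33.4
clock: 19.98
position: [479.2, -134.7, 221.5]
ee_rot: [3.043, -0.782, -0.001]
force: [0.5, 0.2, 0.1]
grip_width: 33.2
clock: 20.6
position: [479.6, -133.8, 221.4]
ee_rot: [2.514, -1.883, -0.001]
force: [0.9, 0.6, -1.2]
grip_width: 33.8
[ 479.56 -133.76  221.41] [ 0.87  0.58 -1.19] [-0.02 -0.06 -0.02] [ 0.05  0.18 -0.31 -0.   -1.08  0.23] [ 0.28 -0.96 -0.  ]
```

```bash
python3 -m pendant '[[1,[0,0,0],0.04],[1,[0,0,0],0.08],[1,[0,0,0],0.09],[1,[0,0,0],0.09],[1,[0,0,0],0.09]]' 50
python3 - <<'E'
from station import monitor,snapshot
from h import *
s=monitor.sense();print(s['position'],s['force'],s['wrist_torque'],s['joint_pos'],Rn.from_rotvec(s['ee_rot']).as_matrix()[:,0])
w=snapshot("wrist")["color"];sc=snapshot("scene")["color"];t=snapshot("top")["color"]
cv2.imwrite("pics/w14.png",w[:,:,::-1]);cv2.imwrite("pics/s14.png",sc[:,:,::-1]);cv2.imwrite("pics/t14.png",t[:,:,::-1])
np.savez("st14.npz",st=[s['position'],s['ee_rot']])
b=cv2.resize(sc[120:240,200:340],None,fx=5,fy=5,interpolation=cv2.INTER_CUBIC)
cv2.imwrite("pics/s14c.png",b[:,:,::-1])
b=cv2.resize(t[210:320,390:520],None,fx=5,fy=5,interpolation=cv2.INTER_CUBIC)
cv2.imwrite("pics/t14c.png",b[:,:,::-1])
E
```

```text
clock: 21.22
position: [479.2, -134.2, 221.8]
ee_rot: [2.228, -2.214, -0.0]
force: [-1.0, -0.2, -2.1]
grip_width: 33.5
[ 479.18 -134.23  221.77] [-1.04 -0.24 -2.13] [-0.04 -0.05  0.02] [ 0.05  0.18 -0.31 -0.   -1.08 -0.05] [ 0.01 -1.   -0.  ]
```

View pics/w14.png

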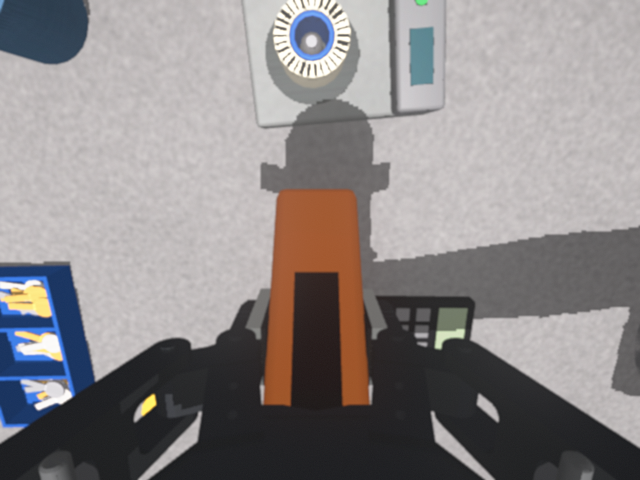

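View pics/s14c.png

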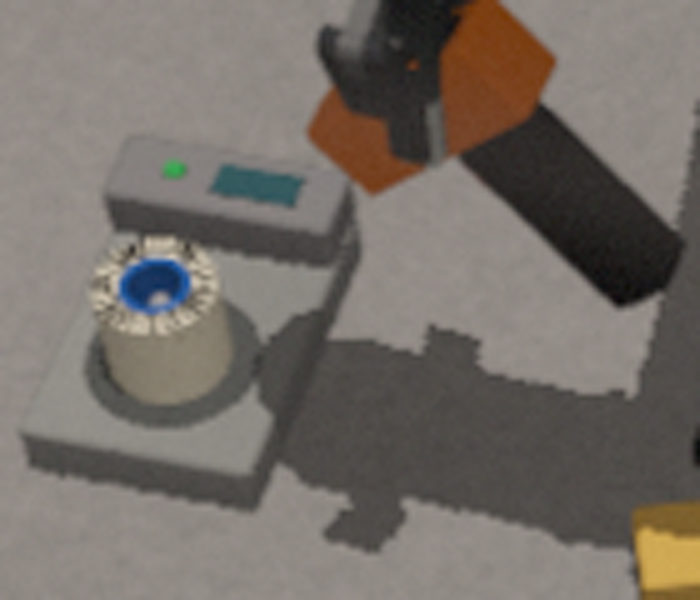

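View pics/t14c.png

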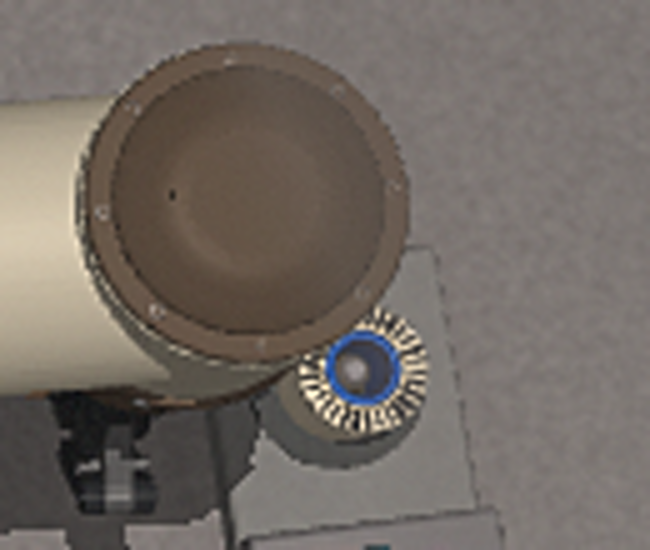

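Run:
```python
from h import *
i=cv2.imread("pics/s14.png")
i=np.clip(i.astype(float)*1.8,0,255).astype(np.uint8)
cv2.imwrite("pics/s14d.png",cv2.resize(i[118:188,255:345],None,fx=8.5,fy=8.5,interpolation=cv2.INTER_CUBIC))
```

```text
(no output)
```

View pics/s14d.png

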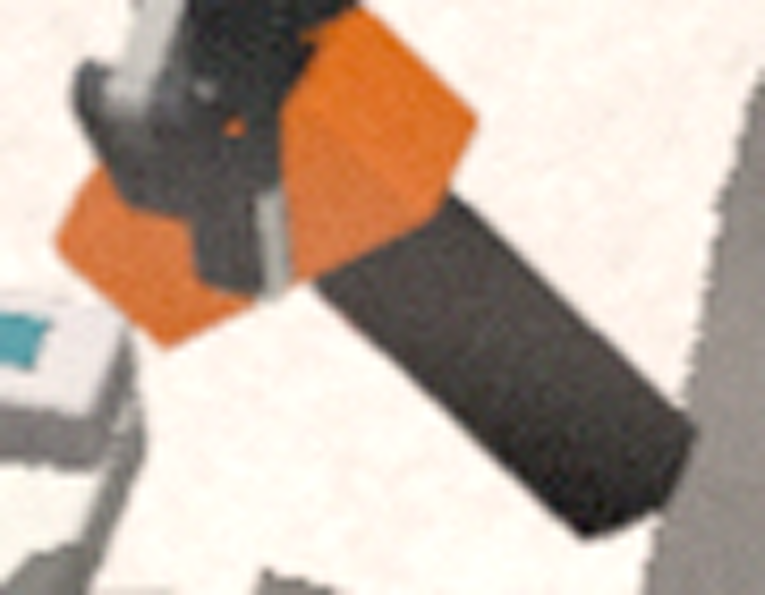

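```bash
cat >> h.py <<'E'
from scipy.optimize import least_squares
def side(cs,px,x0,fs):
    """px: dict name->pixel, returns y,z on vertical planes x0+off"""
    sc=dict(A=(65,95,17),B=(65,135,17),C=(-35,95,17),D=(15,0,14),E=(-15,0,14),F=(15,95,14))
    P={}
    for n,p in px.items():
        o,d=ray(cs,*p); P[n]=(o+d*(x0+sc[n][2]-o[0])/d[0])[1:]
    # fit: forward = -y ; foot centre (y,z), tilt
    def m(q,n):
        t=q[2]; x,z=sc[n][:2]; X=x*np.cos(t)+z*np.sin(t); U=-x*np.sin(t)+z*np.cos(t)
        return np.array([q[0]-X,q[1]+U])
    r=least_squares(lambda q:np.concatenate([m(q,n)-P[n] for n in P]),[-50,120,.6])
    q=r.x; t=q[2]; print("tilt",np.degrees(t),"rms",np.sqrt(np.mean(r.fun**2)),{n:(m(q,n)-P[n]).round(1) for n in P})
    win=np.array([q[0]-(65*np.cos(t)+115*np.sin(t)),q[1]-65*np.sin(t)+115*np.cos(t)]); print("foot yz",q[:2],"window yz",win,"aim dir",-np.cos(t),-np.sin(t))
    return P,q,win
E
python3 - <<'E'
from station import snapshot
from h import *
S=snapshot("scene");T=snapshot("top");cs=cam(S)
k=lambda x,y:(255+x/8.5-.44,118+y/8.5-.44)
px=dict(A=k(167,350),B=k(57,240),C=k(435,215),D=k(588,540),E=k(660,510),F=k(318,287))
P,q,win=side(cs,px,479.0,None); print(P)
st=np.load("st14.npz")["st"];W=snapshot("wrist");cw=cam(W,dict(position=st[0],ee_rot=st[1]))
# roll top: wrist (312,37.5); scene crop14c (155,288); top14c (362,369)
pw=(312,37.5);ps=(200+155/5-.4,120+288/5-.4);pt=(390+364/5-.4,210+369/5-.4)
print(tri(cw,pw,cs,ps),tri(cam(T),pt,cs,ps),plane(cw,*pw,80),plane(cs,*ps,80),plane(cam(T),*pt,80))
E
```

```text
tilt 43.206051606752645 rms 2.038258659301332 {'A': array([-0., -1.]), 'B': array([-3.2, -0.2]), 'C': array([2.6, 0.7]), 'D': array([-0.3, -2.7]), 'E': array([3.4, 0.7]), 'F': array([-2.5,  2.4])}
foot yz [-45.66 164.54] window yz [-171.77  203.86] aim dir -0.7288963211732906 -0.6846240961140962
{'A': array([-158.07,  190.24]), 'B': array([-182.23,  218.64]), 'C': array([-87.76, 257.02]), 'D': array([-56.29, 156.93]), 'E': array([-38.16, 174.15]), 'F': array([-119.17,  221.09])}
(array([ 483.56, -277.19,   78.19]), np.float64(1.5204300080622177)) (array([ 484.06, -278.81,   78.58]), np.float64(1.9556310955736231)) [ 483.3  -275.97   80.  ] [ 485.01 -277.05   80.  ] [ 484.24 -279.43   80.  ]
```

```bash
python3 -m pendant '[[1,[0.05,-0.005,0.08],0],[1,[0.11,-0.015,0.18],0],[1,[0.17,-0.025,0.28],0],[1,[0.21,-0.025,0.35],0],[1,[0.217,-0.025,0.371],0]]' 50
python3 -m pendant '[[1,[0,0,0],0],[1,[0,0,0],0],[1,[0,0,0],0],[1,[0,0,0],0],[1,[0,0,0],0]]' 50
python3 - <<'E'
from station import monitor,snapshot
from h import *
s=monitor.sense();print(s['position'],s['force'],s['wrist_torque'],Rn.from_rotvec(s['ee_rot']).as_matrix()[:,0])
w=snapshot("wrist")["color"];sc=snapshot("scene")["color"]
cv2.imwrite("pics/w15.png",w[:,:,::-1]);cv2.imwrite("pics/s15.png",sc[:,:,::-1])
np.savez("st15.npz",st=[s['position'],s['ee_rot']])
i=np.clip(sc[125:205,215:325].astype(float)*1.8,0,255).astype(np.uint8)
cv2.imwrite("pics/s15d.png",cv2.resize(i,None,fx=7,fy=7,interpolation=cv2.INTER_CUBIC)[:,:,::-1])
E
```

```text
clock: 22.15
position: [482.5, -167.4, 164.9]
ee_rot: [2.225, -2.216, -0.003]
force: [-0.1, 0.4, -1.2]
grip_width: 33.5
clock: 22.78
position: [483.0, -166.8, 166.4]
ee_rot: [-2.227, 2.216, -0.0]
force: [-0.7, -0.8, -1.7]
grip_width: 33.3
[ 483.03 -166.83  166.37] [-0.66 -0.76 -1.72] [-0.01  0.01 -0.01] [ 0.01 -1.   -0.  ]
```

View pics/w15.png

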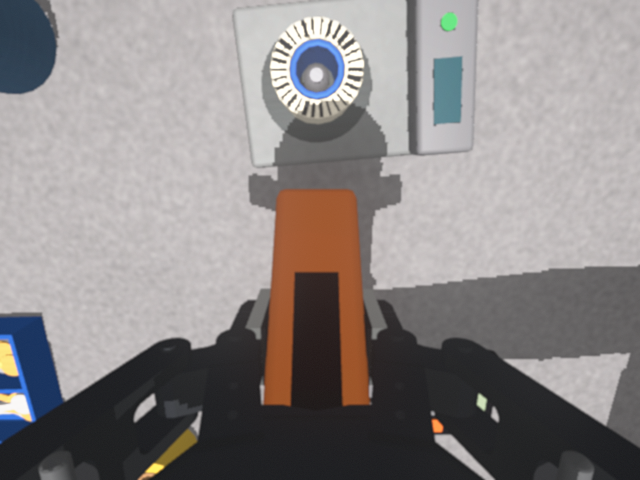

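View pics/s15d.png

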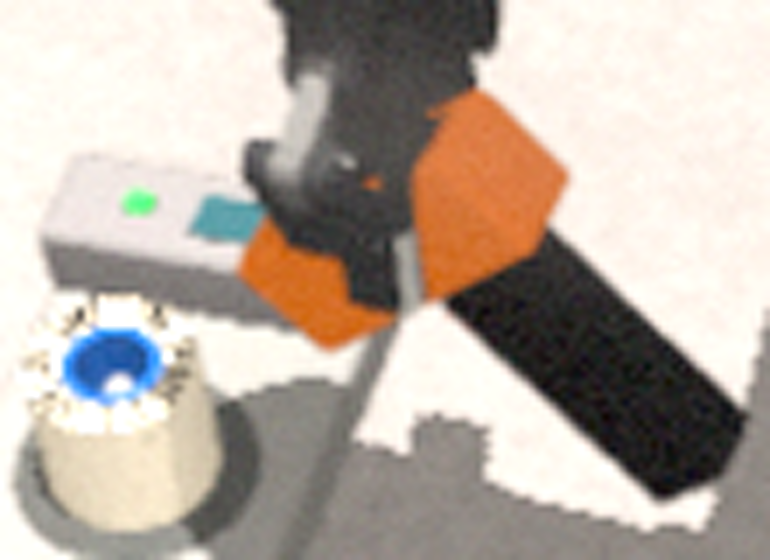

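Run:
```python
from station import snapshot
from h import *
S=snapshot("scene");W=snapshot("wrist");cs=cam(S)
st=np.load("st15.npz")["st"];cw=cam(W,dict(position=st[0],ee_rot=st[1]))
k=lambda x,y:(215+x/7-.43,125+y/7-.43)
x0=483.5
px=dict(A=k(330,350),B=k(240,272),C=k(543,245),D=k(665,500),E=k(722,473),F=k(445,300))
P,q,win=side(cs,px,x0,None)
def aim(q,roll):
    t=q[2]; w=np.array([q[0]-(65*np.cos(t)+115*np.sin(t)),q[1]-65*np.sin(t)+115*np.cos(t)])
    v=roll[1:]-w; dist=np.hypot(*v); d=np.array([-np.cos(t),-np.sin(t)]); print("dist",dist,"along",v@d,"miss(perp, + = aims low)",d[0]*v[1]-d[1]*v[0], "target dir deg",np.degrees(np.arctan2(-v[1],-v[0])))
for roll in [plane(cs,*k(113,365),80),plane(cw,317,69,80),np.array([484.2,-277.4,80])]:
    print(roll); aim(q,roll)
# wrist prediction
t=q[2]
for n,(x,z) in dict(front_top=(65,135)).items():
    for l in (-15.5,0,15.5): print(n,proj(cw,[x0+l,q[0]-(x*np.cos(t)+z*np.sin(t)),q[1]-x*np.sin(t)+z*np.cos(t)]))
print("lateral: window x from wrist front edge mid (316.5,190)")
zz=q[1]-65*np.sin(t)+135*np.cos(t); print(plane(cw,316.5,190,zz),zz)
```

```text
tilt 44.22557422903977 rms 1.6334099164376505 {'A': array([ 0.6, -1.4]), 'B': array([-2.1,  2.3]), 'C': array([-0.3, -1.3]), 'D': array([ 0.5, -1.1]), 'E': array([3.3, 0.1]), 'F': array([-2. ,  1.4])}
foot yz [-76.19 112.61] window yz [-202.98  149.68] aim dir -0.7165993534637448 -0.6974850296711342
[ 483.65 -277.4    80.  ]
dist 101.95227846519883 along 101.93311012127408 miss(perp, + = aims low) -1.9769029439145314 target dir deg 43.11451230811093
[ 483.36 -277.59   80.  ]
dist 102.09235863203033 along 102.07053826985744 miss(perp, + = aims low) -2.1106653815012635 target dir deg 43.040952418357634
[ 484.2 -277.4   80. ]
dist 101.95009387040949 along 101.93096557729837 miss(perp, + = aims low) -1.974815602764707 target dir deg 43.115661799754015
front_top [354.33 190.47]
front_top [316.02 190.26]
front_top [277.72 190.04]
lateral: window x from wrist front edge mid (316.5,190)
[ 483.31 -217.03  164.01] 164.0121580352129
```

Run:
```python
from station import snapshot
from h import *
a=cv2.imread("pics/wrist8.png");b=cv2.imread("pics/w15.png")
def om(i): 
    h=cv2.cvtColor(i,cv2.COLOR_BGR2HSV); return cv2.inRange(h,(3,130,60),(22,255,255))
for n,i in (("lvl",a),("now",b)):
    m=om(i)
    for v in (180,190,200,210,220,230,240,250,260,280,300,320):
        u=np.where(m[v,230:400])[0]+230
        if len(u): print(n,v,u.min(),u.max(),u.max()-u.min()+1,end=' | ')
    print()
W=snapshot("wrist");M=W["mount"];f=240/np.tan(np.radians(W["vertical_fov"]/2))
# right/left side lines of top face: width at row v -> depth of line point -> tool coords (x,z); eff. width from level picture
def pts(m,vs,weff):
    o=[]
    for v in vs:
        u=np.where(m[v,230:400])[0]; w=u.max()-u.min()+1; D=f*weff/w
        p=M[:3,:3]@np.array([0,-(v-W["cy"])/f*D,-D])+M[:3,3]; o.append((p[0],p[2]))
    return np.array(o)
for we in (32,33,34):
    for n,i,vs in (("lvl",a,range(185,290,3)),("now",b,range(202,290,3))):
        P=pts(om(i),vs,we); k=np.polyfit(P[:,0],P[:,1],1); print(we,n,"tilt",np.degrees(np.arctan(k[0])),P[0],P[-1])
```

```text
lvl 180 261 370 110 | lvl 190 260 372 113 | lvl 200 261 371 111 | lvl 210 261 372 112 | lvl 220 261 373 113 | lvl 230 262 375 114 | lvl 240 262 378 117 | lvl 250 262 378 117 | lvl 260 263 378 116 | lvl 280 263 370 108 | lvl 300 265 366 102 | lvl 320 265 367 103 | 
now 190 283 349 67 | now 200 277 355 79 | now 210 277 356 80 | now 220 276 357 82 | now 230 276 357 82 | now 240 275 358 84 | now 250 274 358 85 | now 260 274 359 86 | now 280 272 360 89 | now 300 270 362 93 | now 320 268 364 97 | 
32 lvl tilt 9.646603727282104 [ 56.76 -40.42] [ 26.01 -41.12]
32 now tilt 43.590001342143665 [45.5   1.21] [ 18.95 -25.87]
33 lvl tilt 9.646603727282136 [ 56.43 -37.27] [ 24.72 -37.99]
33 now tilt 43.59000134214366 [44.81  5.67] [ 17.43 -22.26]
34 lvl tilt 9.64660372728211 [ 56.09 -34.11] [ 23.42 -34.85]
34 now tilt 43.59000134214366 [44.12 10.13] [ 15.91 -18.64]
```

```bash
python3 -m pendant '[[1,[0.007,0,0],0],[1,[0.013,-0.002,0.002],0],[1,[0.013,-0.002,0.002],0],[1,[0.013,-0.002,0.002],0],[1,[0.013,-0.002,0.002],0]]' 50
python3 -m pendant '[[1,[0,0,0],0],[1,[0,0,0],0],[1,[0,0,0],0],[1,[0,0,0],0],[1,[0,0,0],0]]' 50
python3 - <<'E'
from station import monitor,snapshot
from h import *
s=monitor.sense();print(s['position'],s['dq'],s['force'],s['grip_width'])
w=snapshot("wrist")["color"];sc=snapshot("scene")["color"]
cv2.imwrite("pics/s16.png",sc[:,:,::-1]);cv2.imwrite("pics/w16.png",w[:,:,::-1])
cv2.imwrite("pics/t16.png",snapshot("top")["color"][:,:,::-1])
b=cv2.imread("pics/w15.png");print(np.abs(w[190:400,270:365,::-1].astype(int)-b[190:400,270:365]).mean())
E
```

```text
clock: 23.65
position: [483.3, -168.9, 165.9]
ee_rot: [-2.227, 2.216, 0.0]
force: [-0.0, 0.2, -1.9]
grip_width: 33.3
clock: 24.28
position: [483.3, -168.8, 165.9]
ee_rot: [2.227, -2.216, -0.0]
force: [-0.7, -0.3, -1.3]
grip_width: 33.3
[ 483.3  -168.85  165.91] [ 0. -0.  0. -0. -0. -0.] [-0.71 -0.3  -1.35] 33.34934821419087
0.8763408521303259
```

View pics/s16.png

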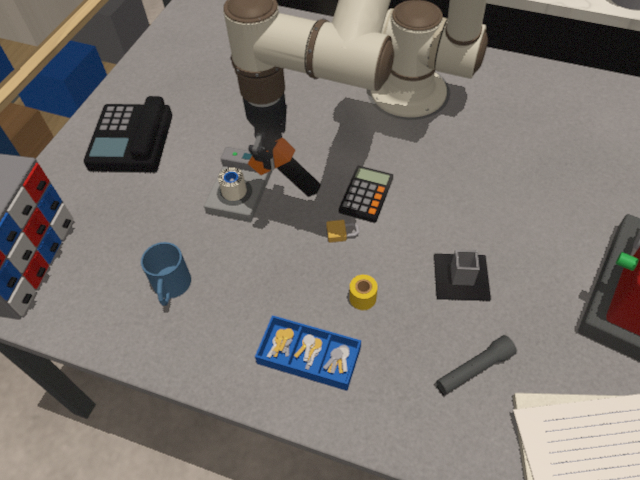

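Scene view: the roll is on the spindle at (232,183). The scanner is held clear, nose down towards it at (270,155), and the holder is empty at (465,265). The bystanders are where they were. The arm is still, and the only force is the scanner's weight.

```bash
python3 -c "
from station import ticket
print(ticket.sign_off())"
```

```text
the job is handed in; nothing more can be done
None
```

I put the white roll on the spindle, code side up, and drew the scanner out of its holder. I handed the job in at about 24 s with the scanner held still and aimed at the roll. No verdict came back.

- **Roll:** It went down until a contact force of about 10 N and was released there. Its top measured about 78.5 mm above the table (80 expected, within the calibration error), so I take it as fully down.
- **Tipping:** The moves cannot tilt the tool, so I tipped the scanner in the grip by leaning its handle on the holder's front rim. It slid a few millimetres back in the pads, and I allowed for this when aiming.
- **Aim:** The scanner looks at the middle of the roll's top from about 100 mm. It was 2 mm off at 102 mm; I moved it 2 mm to correct that and did not measure the miss again.
- **Tilt:** It came out at about 43.5 to 44 degrees, measured in the scene and wrist views, against the 40 asked. I judged that close enough not to push it again.
- **Final state:** The arm was at rest, with only the scanner's weight on the wrist. The bystanders were not disturbed in the last scene view.
- **Disagreement with the brief:** The scanner's window started facing away from the robot (about 16 degrees of yaw), not towards it. All three cameras showed this, and I worked from what they showed.

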